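# Push a carton down the packing lane

## Robot

A 7-joint arm with a two-finger parallel gripper is mounted at the origin on a cart in front of the work surface, level with it; the furniture and walls round the work are solid. World frame = base frame: x ahead of the robot, y to its left, z up, the work surface at z = 0. Lengths are in m, angles in rad, forces in N, time in s.
With the tool pointing down it reaches from about 0.425 to 0.875 m from the base axis. Payload 8.4 kg.
Tool frame: the origin (TCP) lies at the very end of the fingers, on their centre line; the grasp point (between the pads) lies 19 mm behind it; z points along the fingers, y is the line along which they close (so a half turn about z gives the same grasp; the last joint's range is limited). The gripper opens to 85 mm and grips with 20 to 120 N. Pads are 22 mm wide; open, the fingers measure 114 mm over their backs; the gripper's body (76 mm by 85 mm) begins 54 mm behind the grasp point. The pads swing forward as they close: fully open they stand 13 mm farther back than shut.
Start: joints at [-1.285, 0.333, 0.04, 1.465, -0.013, 1.343, -0.059], TCP at [0.244, 0.602, 0.231] pointing down, gripper open.
Joint ranges: [-2.58, 2.58], [-0.38, 2.09], [-1.3, 1.39], [0.25, 2.4], [-1.5, 4.64], [0.08, 2.09], [-2.65, 2.65]. Speed limits (rad/s): [2.22, 2.22, 2.79, 2.79, 3.14, 3.14, 3.14].

## Interface

Orientations are given as a unit quaternion [w, x, y, z].
In Python, from plant import observe, capture, sign_off, search_frame, mark_of gives the robot as it stands.
- The arm moves only by the shell command python3 -m handwheel 'ROWS'. ROWS is JSON, a list of rows, each a list of 3 entries, a list of its own where there are three numbers: the opening, from -1 (shut) to 1 (fully open), so that 0 is half open, then the shift along the tool's x, y, z in cm, then the turn, a rotation vector about the tool's x, y, z in rad. In form: [[hand, [x, y, z], [rx, ry, rz]], ...]. A call has exactly 8 rows; each row shifts and turns the commanded pose from where the row before left it, along the tool's axes as they then stand; what a row does not reach is not made up. A row lasts 1/12 s, in which the tool goes at most 41.7 mm and 7.16 degrees, less where a joint would pass 70% of its speed; a pose out of reach is approached as far as the arm can. A call with a gripper value outside its range is refused whole. The fingers move at their own pace and stop on an object; the grip force is fixed at half the most. Time passes only in rows, so rows that do not move let the fingers close, or fill a call up. It gives the time, the measured TCP pose, the force, the opening and the grip force at its end, in the units of the state.
- observe(): the state, without advancing time (a new reading comes with each control period).
- capture(name): name is "side" or "top"; returns a dict with "frame" (384x512x3 uint8, red, green, blue), "mtx" (3x3 intrinsics, pixels), "dist_coeffs" ([k1, k2, p1, p2, k3] as OpenCV has them; the pictures are not rectified), "R" (3x3) and "t" (3): a world point X has camera coordinates R X + t. Camera axes: x right, y down, z forward; pixel columns grow to the right and rows downward; lengths in m; the calibration is good to about 2 mm. A picture is of the moment at which its call begins. There is no depth.
- sign_off(): hands the job in; it is judged then, once.
Trained networks look in a picture, given as the dict that the camera call returned (one of the last four; its "shot" number tells which), for a name from the list of things; names that differ only in an ending like _2 or _b are one class to them, and where a whole thing is asked for, a point or a joint stands for the part that bears it (a point fixed in the world has none). Each returns a list of dicts, best first, with "conf" (0 to 1); they miss things now and then, are a little off and sometimes report something else, mostly with a low value. They report only what shows in the picture. A call takes as long as a camera call. They do not tell look-alikes from the thing itself.
- search_frame(target, picture): "bbox" ([left, top, width, height] in pixels, round what is visible of it).
- mark_of(target, picture): "location" ([column, row] in pixels: a listed point, or the origin of a listed thing).
The state is a dict: "time": time; "joints": joint angles; "qd": joint speeds; "joint_torque": joint torques, N m; "eef_pos": TCP position; "tool_rot": TCP orientation; "ft_force": force on the tool from outside, world axes, zero at the start; "moment": the same for the moment, N m; "grip_width": finger opening in m; "grip_force": force on a finger pad.
Only numpy, scipy, OpenCV 4.12 (cv2) and the standard library are available. Lean on these libraries where they do the work, as an engineer would, in place of code of your own. Each camera call takes 0.05 s, during which the arm holds its last target. There are 200 camera calls.

## Task

Push the cardboard carton over the table until it is lined up with the mouth of the packing lane, then push it straight down between the two guide rails, without the carton touching the lane's metalwork, until its leading edge lies on the green band. Only push it along with the fingers, never lift or tip it, leave the things around it where they are, and finish with the carton standing still and straight in the lane.

Things in the scene. Friction and masses are not known exactly. Their poses are not given: they have to be found in the camera images.
- carton: closed cardboard carton, 90 mm along its x, 100 mm along its y, 80 mm tall, 0.25 to 0.5 kg, loose; origin at the centre of its underside. Starts left or right of the space before the lane's mouth, turned up to 0.3 rad from the lane's direction (its +x points roughly down the lane). Slides flat on the table and stays where the push stops
- lane: packing lane fixed to the table: two straight aluminium guide rails with black rounded noses at the mouth, 200 mm long, 10 mm thick, 28 mm tall, 124 mm apart inside (12 mm clear each side of the carton), far end open; the steel sheet between them forms no step. Low feet reach 34 mm out from each rail's inner face. Origin: table level, middle of the mouth; +x down the lane, +y left
- band (a point): middle of the flat green band across the lane's floor, 140 mm down the lane from the mouth, 30 mm long along the lane; the carton's centre belongs 45 mm short of it. Outside each rail beside it stands a black photo-eye, up to 53 mm tall, its outer face 24 mm out from the rail's inner face
- label_roll: roll of blank white paper labels lying flat, 82 mm across, 38 mm tall; loose bystander on the other side of the lane's mouth from the carton; origin at the centre of its underside
- bottle_10: filled amber glass bottle with black cap, 77 mm across, 222 mm tall; loose bystander at the back left; origin at the centre of its underside
- bottle_12: filled amber glass bottle with black cap, 77 mm across, 222 mm tall; loose bystander at the back right; origin at the centre of its underside
- tape_roll: roll of tan tape lying flat, 98 mm across, 25 mm tall; loose bystander to the left; origin at the centre of its underside
- cap_90: black ribbed bottle cap, 33 mm across, 19 mm tall; loose bystander to the right; origin at the centre of its underside
- cap_key: red plastic ring key, 53 x 180 x 14 mm, lying flat; loose bystander far to the left; origin at the centre of its underside
- thermometer: white probe thermometer, 22 x 183 x 17 mm, lying flat; loose bystander far to the right; origin at the centre of its underside
Mind the look-alikes: they are no part of the job. What is shaped like the carton but purple or turquoise is not meant.

How it is judged:
By the outcome, as a careful person would: the job done as asked, in the order asked, and still so for the second after the job is handed in, with the robot touching nothing.
It also fails if it takes over 54 s, if anything falls off the work surface, if the arm or the gripper's body presses on something with over 40 N, if the wrist force passes 120 N, or if a joint passes its speed limit or range.

## Working session

There is one attempt and no reset: what is moved stays moved. The work goes in short steps, Python scripts to look and compute and a shell command to move; the robot and the scene stay as the last step left them, time stands still between calls to the robot, and variables do not carry over. Pictures are saved under pics/ and viewed, at most 10 in all, crops included, and the job is handed in when it is done.

```bash
mkdir -p pics; ls; cat > h.py <<'E'
import numpy as np, cv2
from plant import observe, capture, search_frame, mark_of
def ray(p,px):
    u=cv2.undistortPoints(np.array([[px]],float),p["mtx"] if isinstance(p["mtx"],np.ndarray) else np.array(p["mtx"]),np.array(p["dist_coeffs"]))[0,0]
    R=np.array(p["R"]);t=np.array(p["t"])
    return -R.T@t, R.T@np.array([u[0],u[1],1])
def onz(p,px,z=0.):
    o,d=ray(p,px); return o+d*(z-o[2])/d[2]
def proj(p,X):
    R=np.array(p["R"]);r,_=cv2.Rodrigues(R)
    return cv2.projectPoints(np.array(X,float).reshape(-1,3),r,np.array(p["t"],float),np.array(p["mtx"],float),np.array(p["dist_coeffs"],float))[0][:,0]
E
python3 - <<'E'
from h import *
for n in ["top","side"]:
    p=capture(n); cv2.imwrite(f"pics/{n}0.png",p["frame"][:,:,::-1])
    print(n,onz(p,[0,0]).round(2),onz(p,[511,383]).round(2), (-np.array(p["R"]).T@np.array(p["t"])).round(2))
    for th in ["carton","lane","band","label_roll"]:
        print(th,[(np.round(d["location"],1).tolist(),round(d["conf"],2),onz(p,d["location"]).round(3).tolist()) for d in mark_of(th,p)][:3])
print(observe())
E
```

```text
pics
top [1.33 1.01 0.  ] [-0.18 -0.89  0.  ] [ 0.44 -0.01  1.31]
carton [([308.5, 151.9], 0.85, [0.677, -0.187, 0.0]), ([314.3, 238.3], 0.65, [0.358, -0.195, 0.0]), ([293.3, 197.5], 0.64, [0.509, -0.124, 0.0])]
lane [([252.4, 176.7], 0.93, [0.59, 0.024, 0.0])]
band [([250.4, 140.3], 0.91, [0.727, 0.028, 0.0]), ([252.4, 177.5], 0.57, [0.587, 0.024, 0.0])]
label_roll [([216.2, 206.2], 0.64, [0.485, 0.16, 0.0])]
side [  4.72 -18.68   0.  ] [ 0.81 -0.82  0.  ] [ 0.26 -1.21  0.56]
carton [([191.2, 237.5], 0.89, [0.358, -0.186, 0.0]), ([306.5, 225.6], 0.69, [0.684, -0.194, 0.0]), ([242.9, 219.3], 0.59, [0.518, -0.111, 0.0])]
lane [([253.4, 202.5], 0.94, [0.579, -0.002, 0.0]), ([250.1, 282.9], 0.3, [0.459, -0.427, 0.0])]
band [([298.5, 194.8], 0.72, [0.741, 0.023, 0.0]), ([261.1, 168.5], 0.5, [0.691, 0.305, 0.0])]
label_roll [([216.7, 185.3], 0.65, [0.492, 0.171, 0.0])]
{'time': 0.5, 'joints': array([-1.28518593,  0.33321843,  0.03988741,  1.46542954, -0.01340675,
        1.34328982, -0.05847477]), 'qd': array([ 3.69105638e-04, -2.91494580e-04, -5.13229875e-04, -1.26443775e-03,
        5.79454282e-05, -4.76697046e-04, -9.30932107e-04]), 'joint_torque': array([-1.40857064e-03, -6.57731867e+01,  1.36158206e+00, -4.05519068e+01,
        1.66152930e-02,  3.69622110e-03, -1.59969983e-05]), 'eef_pos': array([0.24398758, 0.60242806, 0.23128132]), 'tool_rot': array([-1.39799610e-05,  1.91217996e-01,  9.81547592e-01, -3.82532597e-05]), 'ft_force': array([0.42674668, 0.5331807 , 0.52360787]), 'moment': array([-0.04269421,  0.02311974, -0.03846716]), 'grip_force': 0.0, 'grip_width': 0.08506329706735849}
```

View pics/top0.png

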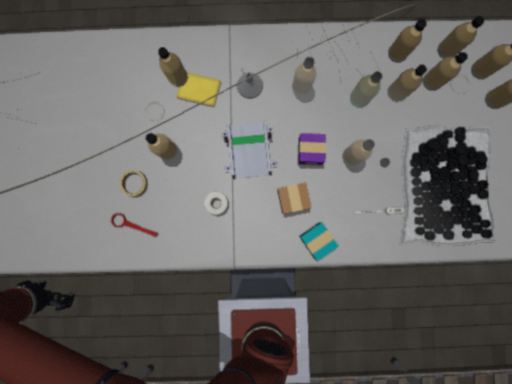

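View pics/side0.png

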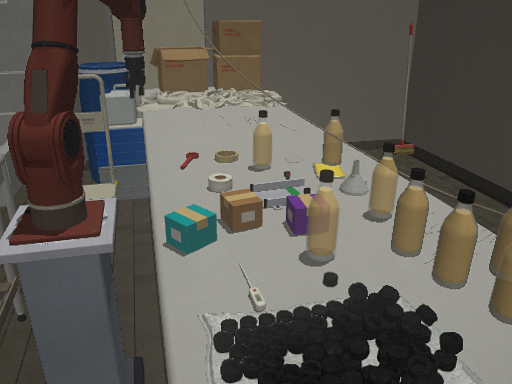

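The three carton-shaped things are purple (312,148), brown (294,198) and turquoise (320,241) in the top view. Only the brown one is cardboard-coloured, and it stands right of the space before the mouth, so it fits the description. I'll confirm that in one crop.

```bash
python3 - <<'E'
from h import *
p=capture("top"); f=p["frame"][115:255,205:345]
cv2.imwrite("pics/crop1.png",cv2.resize(f[:,:,::-1],None,fx=4.2,fy=4.2,interpolation=cv2.INTER_CUBIC))
for r,c in [(198,282),(198,294),(207,288),(140,250),(160,250),(160,272),(160,230)]: print(r,c,p["frame"][r,c])
E
```

```text
198 282 [147 114  81]
198 294 [183 163 119]
207 288 [146 114  80]
140 250 [ 43 137  73]
160 250 [155 160 171]
160 272 [148 150 155]
160 230 [165 166 173]
```

View pics/crop1.png

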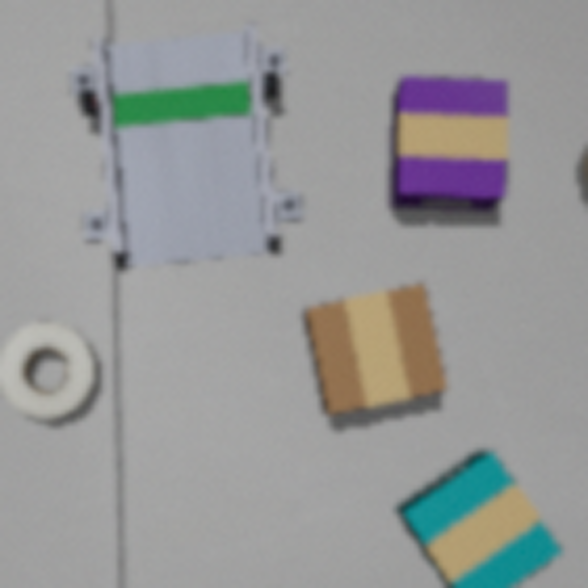

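The brown one is confirmed as the carton: it's at crop (375,350), with the tape running toward the lane. The lane is tilted about 6°, with its noses at crop (120,261) and (274,244). Next I'll fit the poses.

```bash
cat > fit.py <<'E'
from h import *
from scipy.optimize import minimize
S=8
def box(q,z0=0,z1=.08,lx=.09,ly=.1):
    x,y,a=q;c,s=np.cos(a),np.sin(a)
    return np.array([[x+c*i*lx/2-s*j*ly/2,y+s*i*lx/2+c*j*ly/2,z] for i in(-1,1) for j in(-1,1) for z in(z0,z1)])
def sil(p,P,win):
    x0,y0,x1,y1=win; u=((proj(p,P)-[x0-.5,y0-.5])*S)
    h=cv2.convexHull(u.astype(np.float32))
    m=np.zeros(((y1-y0)*S,(x1-x0)*S),np.uint8); cv2.fillConvexPoly(m,np.round(h*16).astype(np.int32),1,shift=4)
    return cv2.resize(m.astype(np.float32),(x1-x0,y1-y0),interpolation=cv2.INTER_AREA)
def cmask(p,kind):
    hsv=cv2.cvtColor(p["frame"],cv2.COLOR_RGB2HSV)
    if kind=="carton": return cv2.inRange(hsv,(8,70,30),(28,255,255))>0
    return cv2.inRange(hsv,(50,80,40),(78,255,255))>0
def fit(p,kind,q0,**kw):
    u=proj(p,box(q0,**kw)); x0,y0=(u.min(0)-9).astype(int);x1,y1=(u.max(0)+10).astype(int)
    m=cmask(p,kind)[y0:y1,x0:x1].astype(np.float32)
    n,l,st,_=cv2.connectedComponentsWithStats(m.astype(np.uint8)); m=(l==1+np.argmax(st[1:,4])).astype(np.float32)
    f=lambda v:np.abs(sil(p,box([v[0]/100,v[1]/100,v[2]/10],**kw),(x0,y0,x1,y1))-m).sum()/m.sum()
    v0=np.array([q0[0]*100,q0[1]*100,q0[2]*10])
    for _ in range(3):
        r=minimize(f,v0,method="Nelder-Mead",options=dict(initial_simplex=[v0,v0+[1.,0,0],v0+[0,1.,0],v0+[0,0,1.]],xatol=.005,fatol=1e-4)); v0=r.x
    return np.array([v0[0]/100,v0[1]/100,v0[2]/10]),r.fun
E
cat > meas.py <<'E'
from fit import *
def both(q0):
    for n in ["top","side"]:
        p=capture(n); q,e=fit(p,"carton",q0); print(n,q.round(4),round(e,3))
E
python3 - <<'E'
from fit import *
for n in ["top","side"]:
    p=capture(n)
    q,e=fit(p,"carton",[.513,-.115,.2]); print(n,"carton",q.round(4),round(e,3))
    q,e=fit(p,"band",[.73,.028,.09],z1=1e-4,lx=.03,ly=.124); print(n,"band",q.round(4),round(e,3))
    if n=="top":
        g=p["frame"].max(2).astype(float)
        for c in [(234,177),(270,173)]:
            w=np.clip(110-g[c[1]-3:c[1]+4,c[0]-3:c[0]+4],0,None); yy,xx=np.mgrid[c[1]-3:c[1]+4,c[0]-3:c[0]+4]
            m=[(w*xx).sum()/w.sum(),(w*yy).sum()/w.sum()]; print("nose",np.round(m,2),onz(p,m,.02).round(4))
        for d in mark_of("label_roll",p)[:1]: print(onz(p,d["location"]))
E
```

```text
top carton [ 0.504  -0.1206  0.1776] 0.079
top band [0.7313 0.0379 0.0704] 0.113
nose [233.3  176.62] [0.5902 0.0931 0.02  ]
nose [269.88 172.89] [ 0.6002 -0.0404  0.02  ]
[0.49356388 0.15808026 0.        ]
side carton [ 0.5072 -0.1235  0.1216] 0.148
side band [0.7301 0.091  0.089 ] 0.932
```

Lane: mouth about (0.592, 0.0265), yaw about 0.078. Carton: about (0.504, -0.121), yaw about 0.178. The plan is to push the right face sideways (and slightly forward) with half-open fingers, then push straight down the lane from behind.

```bash
cat >> h.py <<'E'
M=np.array([.592,.0265]); A=.078
def rot(a): return np.array([[np.cos(a),-np.sin(a)],[np.sin(a),np.cos(a)]])
def lane2w(v): return M+rot(A)@np.array(v)
def w2lane(v): return rot(A).T@(np.array(v)[:2]-M)
def go(xyz,ya):
    "remaining motion to TCP xyz with tool y at angle ya; shift in current tool axes"
    from scipy.spatial.transform import Rotation as Rn
    o=observe(); q=o["tool_rot"]; R=Rn.from_quat([q[1],q[2],q[3],q[0]]).as_matrix()
    cur=np.arctan2(R[1,1],R[0,1]); d=(ya-cur+np.pi)%(2*np.pi)-np.pi
    print("t",o["time"],"pos",o["eef_pos"].round(4),"tooly",round(cur,3),"F",o["ft_force"].round(1),"w",round(o["grip_width"],3),"j",o["joints"].round(2))
    print("shift cm",(R.T@(np.array(xyz)-o["eef_pos"])*100).round(2),"rz",round(-d,3),"lane",w2lane(o["eef_pos"]).round(4),"tilt",R[:2,2].round(3))
E
python3 -m handwheel '[[0,[0,0,0],[0,0,0.12]],[0,[0,0,0],[0,0,0.12]],[0,[0,0,0],[0,0,0.12]],[0,[0,0,0],[0,0,0.12]],[0,[0,0,0],[0,0,0.12]],[0,[0,0,0],[0,0,0.12]],[0,[0,0,0],[0,0,0.12]],[0,[0,0,0],[0,0,0.05]]]'
python3 -c "
from h import *
go([.53,.4,.22],.178); go([.5147,-.205,.2],.178)"
```

```text
time: 1.37
eef_pos: [0.244, 0.6025, 0.2313]
tool_rot: [-0.0, 0.598, 0.802, -0.0]
ft_force: [-0.1, 0.1, 0.2]
grip_width: 0.0424
grip_force: 0.0
t 1.3667 pos [0.244  0.6025 0.2313] tooly 0.289 F [-0.1  0.1  0.2] w 0.042 j [-1.38  0.33  0.17  1.47 -0.06  1.34 -0.92]
shift cm [-27.56  21.65   1.13] rz 0.111 lane [-0.3021  0.6013] tilt [-0. -0.]
t 1.3667 pos [0.244  0.6025 0.2313] tooly 0.289 F [-0.1  0.1  0.2] w 0.042 j [-1.38  0.33  0.17  1.47 -0.06  1.34 -0.92]
shift cm [-85.11   2.94   3.13] rz 0.111 lane [-0.3021  0.6013] tilt [-0. -0.]
```

```bash
python3 -m handwheel '[[0,[-2.7,3,0],[0,0,0.02]],[0,[-2.7,3,0],[0,0,0.02]],[0,[-2.7,3,0],[0,0,0.02]],[0,[-2.7,3,0],[0,0,0.02]],[0,[-2.7,3,0],[0,0,0.02]],[0,[-2.7,3,0],[0,0,0.01]],[0,[-2.7,3,0],[0,0,0]],[0,[-2.7,3,0],[0,0,0]]]'
python3 -m handwheel '[[0,[-4,0,0],[0,0,0]],[0,[-4,0,0],[0,0,0]],[0,[-4,0,0],[0,0,0]],[0,[-4,0,0],[0,0,0]],[0,[-4,0,0],[0,0,0]],[0,[-4,0,0],[0,0,0]],[0,[-4,0,0],[0,0,0]],[0,[-4,0,0],[0,0,0]]]'
python3 -c "
from h import *
go([.515,-.205,.2],.178)"
```

```text
time: 2.03
eef_pos: [0.5283, 0.4461, 0.2315]
tool_rot: [-0.0, 0.638, 0.77, 0.0]
ft_force: [1.1, 1.1, -0.7]
grip_width: 0.043
grip_force: 0.0
time: 2.7
eef_pos: [0.5861, 0.1309, 0.2316]
tool_rot: [0.0, 0.638, 0.77, 0.0]
ft_force: [1.6, 0.5, -0.3]
grip_width: 0.0424
grip_force: 0.0
t 2.7 pos [0.5861 0.1309 0.2316] tooly 0.186 F [ 1.6  0.5 -0.3] w 0.042 j [-0.67  0.24  0.45  1.61 -0.11  1.31 -0.02]
shift cm [-31.69 -13.2    3.15] rz 0.008 lane [0.0022 0.1045] tilt [0. 0.]
```

```bash
python3 -m handwheel '[[0,[-4,-1.6,0],[0,0,0]],[0,[-4,-1.6,0],[0,0,0]],[0,[-4,-1.6,0],[0,0,0]],[0,[-4,-1.6,0],[0,0,0]],[0,[-4,-1.6,0],[0,0,0]],[0,[-4,-1.6,0],[0,0,0]],[0,[-4,-1.6,0],[0,0,0]],[0,[-3.6,-1.6,0],[0,0,0]]]'
python3 - <<'E'
from h import *
go([.518,-.203,.027],.178)
p=capture("top"); f=p["frame"][115:255,205:345]
cv2.imwrite("pics/crop2.png",cv2.resize(f[:,:,::-1],None,fx=4,fy=4,interpolation=cv2.INTER_CUBIC))
E
```

```text
time: 3.37
eef_pos: [0.5198, -0.194, 0.2318]
tool_rot: [0.0, 0.639, 0.77, 0.0]
ft_force: [1.5, 0.4, -0.3]
grip_width: 0.0427
grip_force: 0.0
t 3.3667 pos [ 0.5198 -0.194   0.2318] tooly 0.186 F [ 1.5  0.4 -0.3] w 0.043 j [-0.32  0.15  0.67  1.73 -0.1   1.3   0.56]
shift cm [-0.85 -0.37 20.48] rz 0.008 lane [-0.0891 -0.2142] tilt [0.001 0.   ]
```

View pics/crop2.png

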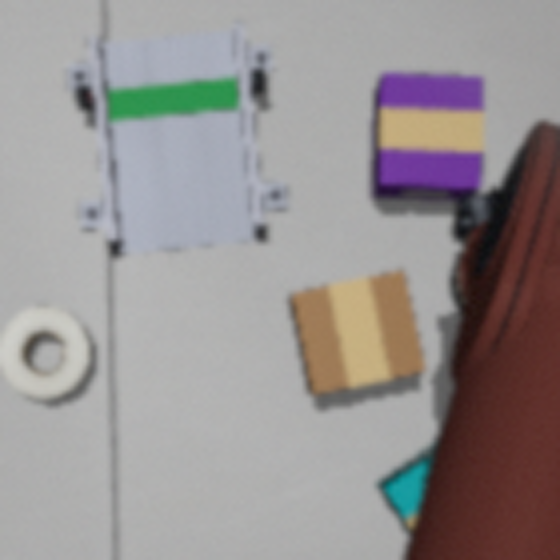

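The view shows the gripper raised right of the carton, with the carton itself (crop 355,335) untouched and a clear way down. Descending.

```bash
python3 -m handwheel '[[0,[-0.9,-0.4,0],[0,0,-0.0]],[0,[0,0,3],[0,0,0.008]],[0,[0,0,3.5],[0,0,0]],[0,[0,0,3.5],[0,0,0]],[0,[0,0,3.5],[0,0,0]],[0,[0,0,3],[0,0,0]],[0,[0,0,2.5],[0,0,0]],[0,[0,0,1.5],[0,0,0]]]'
python3 - <<'E'
from h import *
from fit import fit
go([*lane2w([-.085,-.063]),.027],.078)
p=capture("top"); print(fit(p,"carton",[.504,-.12,.178]))
E
```

```text
time: 4.08
eef_pos: [0.5172, -0.1994, 0.0232]
tool_rot: [-0.002, 0.641, 0.768, -0.001]
ft_force: [-0.8, -0.8, 0.3]
grip_width: 0.0428
grip_force: 0.0
t 4.0833 pos [ 0.5172 -0.1994  0.0232] tooly 0.18 F [-0.8 -0.8  0.3] w 0.043 j [-0.22  0.4   0.61  1.93 -0.29  0.9   0.71]
shift cm [15.48  2.3  -0.36] rz 0.102 lane [-0.0921 -0.2194] tilt [-0.003  0.001]
(array([ 0.50448836, -0.12252832,  0.18200081]), np.float64(0.11422789096832275))
```

```bash
python3 -m handwheel '[[0,[0.7,0,-0.3],[0,0,0]],[0,[0.7,0,0],[0,0,0]],[0,[0.8,0.1,0],[0,0,0]],[0,[1.1,0.2,0],[0,0,0.01]],[0,[1.1,0.2,0],[0,0,0.01]],[0,[1.1,0.2,0],[0,0,0.01]],[0,[1.1,0.2,0],[0,0,0.01]],[0,[1.1,0.2,0],[0,0,0.01]]]'
python3 - <<'E'
from h import *
from fit import fit
go([*lane2w([-.08,-.061]),.027],.078)
for n in ["top","side"]:
    p=capture(n); q,e=fit(p,"carton",[.504,-.06,.15]); print(q,e,w2lane(q),q[2]-A)
cv2.imwrite("pics/side2.png",p["frame"][100:300,130:380,::-1].repeat(3,0).repeat(3,1))
E
```

```text
time: 4.8
eef_pos: [0.5174, -0.1225, 0.0308]
tool_rot: [0.001, 0.66, 0.751, 0.001]
ft_force: [0.5, -1.7, -1.1]
grip_width: 0.0423
grip_force: 0.0
t 4.8 pos [ 0.5174 -0.1225  0.0308] tooly 0.128 F [ 0.5 -1.7 -1.1] w 0.042 j [-0.38  0.34  0.61  1.99 -0.25  0.89  0.49]
shift cm [8.13 1.   0.38] rz 0.05 lane [-0.0859 -0.1427] tilt [0.002 0.   ]
[ 0.50739506 -0.05401911  0.12652685] 0.41421961784362793 [-0.09062182 -0.0736818 ] 0.04852685313077161
[ 0.50152812 -0.06278542 -0.15528923] 1.0283232927322388 [-0.09715401 -0.0819643 ] -0.23328923332958645
```

View pics/side2.png

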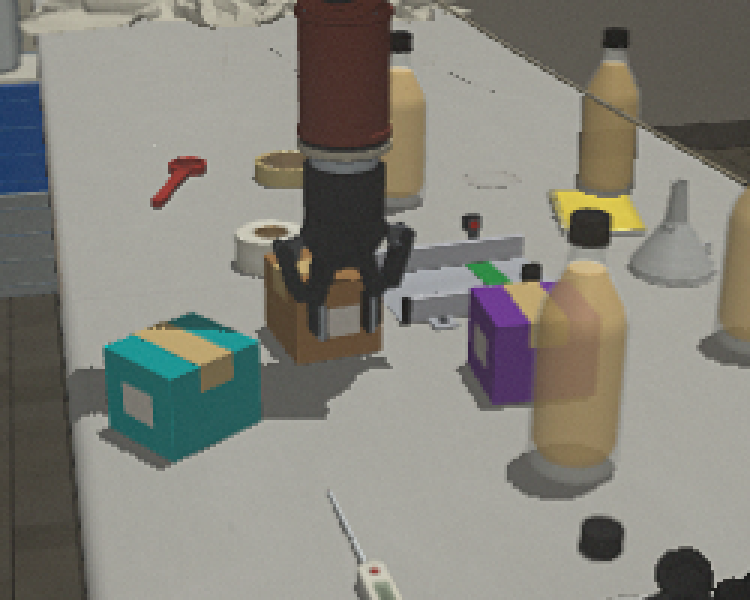

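The two fingers (crop 320–370, 320) are pushing flat against the carton's right face, and it slides upright. Continuing.

```bash
python3 -m handwheel '[[0,[1.1,0.1,0],[0,0,0.01]],[0,[1.1,0.1,0],[0,0,0.01]],[0,[1.1,0.1,0],[0,0,0.01]],[0,[1.1,0.1,0],[0,0,0.01]],[0,[1.1,0.1,0],[0,0,0.01]],[0,[1,0.1,0],[0,0,0]],[0,[0.8,0.1,0],[0,0,0]],[0,[0.4,0,0],[0,0,0]]]'
python3 - <<'E'
from h import *
from fit import fit
go([*lane2w([-.08,-.061]),.027],.078)
E
```

```text
time: 5.57
eef_pos: [0.5166, -0.0455, 0.03]
tool_rot: [0.0, 0.679, 0.735, 0.001]
ft_force: [-0.4, -4.1, 1.5]
grip_width: 0.0428
grip_force: 0.0
t 5.5667 pos [ 0.5166 -0.0455  0.03  ] tooly 0.079 F [-0.4 -4.1  1.5] w 0.043 j [-0.52  0.31  0.6   2.02 -0.23  0.87  0.28]
shift cm [0.49 0.08 0.3 ] rz 0.001 lane [-0.0808 -0.0659] tilt [0.001 0.   ]
```

Remaining 5 mm, then back off, rise clear and measure.

```bash
python3 -m handwheel '[[0,[0.3,0,0],[0,0,0]],[0,[0.2,0,0],[0,0,0]],[0,[0,0,0],[0,0,0]],[0,[-2,0,0],[0,0,0]],[0,[-2.5,0,0],[0,0,0]],[0,[-2.5,0,-3],[0,0,0]],[0,[-2,0,-4],[0,0,0]],[0,[0,0,-4],[0,0,0]]]'
python3 - <<'E'
from h import *
from fit import fit
p=capture("top"); q,e=fit(p,"carton",[.507,.018,.08]); print(q.round(4),e,w2lane(q).round(4),q[2]-A)
f=p["frame"][115:255,205:345]
cv2.imwrite("pics/crop3.png",cv2.resize(f[:,:,::-1],None,fx=4,fy=4,interpolation=cv2.INTER_CUBIC))
bx=rot(q[2])@[-.045-.011-.015,0]+q[:2]
go([*bx,.15],q[2]+np.pi/2);go([*bx,.15],q[2]-np.pi/2)
E
```

```text
time: 6.23
eef_pos: [0.5207, -0.134, 0.137]
tool_rot: [-0.001, 0.681, 0.732, -0.002]
ft_force: [0.2, 0.5, 0.7]
grip_width: 0.0428
grip_force: 0.0
[0.5096 0.0221 0.0764] 0.06175290420651436 [-0.0825  0.0021] -0.001599493121054188
t 6.2833 pos [ 0.525  -0.1334  0.1451] tooly 0.073 F [ 4.5 -2.1  6.9] w 0.043 j [-0.43  0.2   0.68  1.87 -0.14  1.11  0.37]
shift cm [15.6  -7.5  -0.56] rz -1.574 lane [-0.0793 -0.1542] tilt [ 0.007 -0.001]
t 6.2833 pos [ 0.525  -0.1334  0.1451] tooly 0.073 F [ 4.5 -2.1  6.9] w 0.043 j [-0.43  0.2   0.68  1.87 -0.14  1.11  0.37]
shift cm [15.6  -7.5  -0.56] rz 1.567 lane [-0.0793 -0.1542] tilt [ 0.007 -0.001]
```

View pics/crop3.png

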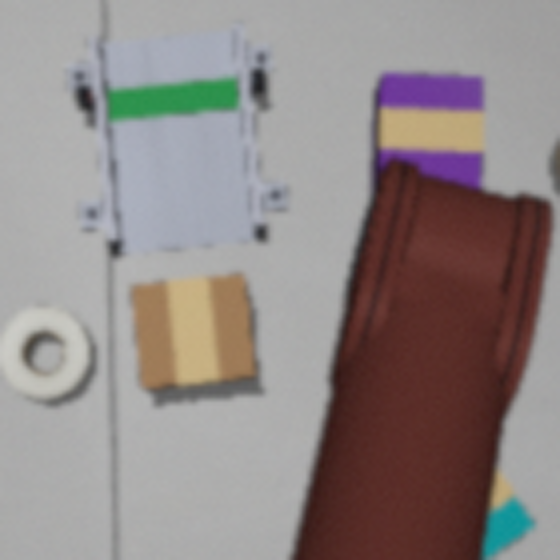

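The carton (crop 195,330) is about 2 mm left of the lane's axis, with yaw within 0.002 rad, and the label roll hasn't moved. Next I'll go round behind it.

```bash
python3 -m handwheel '[[0,[0,0,-1],[0,0,0.12]],[0,[0,0,-1],[0,0,0.12]],[0,[0,0,-1],[0,0,0.12]],[0,[0,0,-0.5],[0,0,0.12]],[0,[0,0,0],[0,0,0.12]],[0,[0,0,0],[0,0,0.12]],[0,[0,0,0],[0,0,0.12]],[0,[0,0,0],[0,0,0.12]]]'
python3 -m handwheel '[[0,[0,0,0],[0,0,0.12]],[0,[0,0,0],[0,0,0.12]],[0,[0,0,0],[0,0,0.12]],[0,[0,0,0],[0,0,0.12]],[0,[0,0,0],[0,0,0.12]],[0,[-2,0,0],[0,0,0]],[0,[-2,0,0],[0,0,0]],[0,[-2,0,0],[0,0,0]]]'
python3 -c "
from h import *
go([.439,.0165,.15],.0775-np.pi/2)"
```

```text
time: 6.95
eef_pos: [0.5222, -0.1291, 0.1713]
tool_rot: [-0.001, 0.942, 0.335, -0.0]
ft_force: [0.1, 0.1, 0.4]
grip_width: 0.0429
grip_force: 0.0
time: 7.62
eef_pos: [0.4617, -0.1347, 0.171]
tool_rot: [0.0, 0.999, 0.045, -0.001]
ft_force: [0.3, 0.1, -0.5]
grip_width: 0.0425
grip_force: 0.0
t 7.6167 pos [ 0.4617 -0.1347  0.171 ] tooly -1.482 F [ 0.3  0.1 -0.5] w 0.042 j [-0.68  0.    0.89  1.98 -0.    1.16 -1.27]
shift cm [ -0.91 -15.26   2.09] rz 0.012 lane [-0.1425 -0.1506] tilt [-0.001 -0.   ]
```

```bash
python3 -m handwheel '[[0,[-1,-3,0],[0,0,0.012]],[0,[0,-4,0],[0,0,0]],[0,[0,-4,0],[0,0,0]],[0,[0,-3,0],[0,0,0]],[0,[0,-1.3,0],[0,0,0]],[0,[0,0,0],[0,0,0]],[0,[0,0,0.5],[0,0,0]],[0,[0,0,0.5],[0,0,0]]]'
python3 -c "
from h import *
go([.439,.0165,.027],.0775-np.pi/2)"
```

```text
time: 8.28
eef_pos: [0.4407, 0.0158, 0.1612]
tool_rot: [-0.0, 0.999, 0.038, 0.0]
ft_force: [-1.4, 0.5, 0.4]
grip_width: 0.0427
grip_force: 0.0
t 8.2833 pos [0.4407 0.0158 0.1612] tooly -1.495 F [-1.4  0.5  0.4] w 0.043 j [-0.84 -0.09  0.68  2.07  0.06  1.15 -1.68]
shift cm [-0.16 -0.08 13.42] rz -0.002 lane [-0.1517  0.0011] tilt [0. 0.]
```

```bash
python3 -m handwheel '[[0,[-0.2,0,2],[0,0,0]],[0,[0,0,2.5],[0,0,0]],[0,[0,0,2.5],[0,0,0]],[0,[0,0,2.5],[0,0,0]],[0,[0,0,2],[0,0,0]],[0,[0,0,1.3],[0,0,0]],[0,[0,0,0.4],[0,0,0]],[0,[0,0,0],[0,0,0]]]'
python3 -c "
from h import *
go([*lane2w([.04,.002]),.027],.078-np.pi/2)"
```

```text
time: 8.95
eef_pos: [0.4377, 0.0149, 0.0286]
tool_rot: [0.001, 0.999, 0.037, -0.001]
ft_force: [-0.3, -0.8, 0.4]
grip_width: 0.043
grip_force: 0.0
t 8.95 pos [0.4377 0.0149 0.0286] tooly -1.496 F [-0.3 -0.8  0.4] w 0.043 j [-0.8   0.15  0.71  2.2  -0.13  0.83 -1.5 ]
shift cm [19.47 -0.22  0.11] rz -0.003 lane [-0.1547  0.0005] tilt [-0.002 -0.002]
```

```bash
python3 -m handwheel '[[0,[0.6,0,0],[0,0,0]],[0,[0.6,0,0],[0,0,0]],[0,[0.8,0,0],[0,0,0]],[0,[1,0,0],[0,0,0]],[0,[1,0,0],[0,0,0]],[0,[1,0,0],[0,0,0]],[0,[1,0,0],[0,0,0]],[0,[0.5,0,0],[0,0,0]]]'
python3 - <<'E'
from h import *
from fit import fit
go([*lane2w([.04,.002]),.027],.078-np.pi/2)
x=lane2w([-.034,.002])
for n in ["top","side"]:
    p=capture(n); q,e=fit(p,"carton",[*x,.08]); print(q.round(4),e,w2lane(q).round(4),q[2]-A)
    if n=="top":
        f=p["frame"][105:215,195:305]
        cv2.imwrite("pics/crop4.png",cv2.resize(f[:,:,::-1],None,fx=5,fy=5,interpolation=cv2.INTER_CUBIC))
E
```

```text
time: 9.62
eef_pos: [0.5053, 0.0216, 0.0297]
tool_rot: [0.0, 0.999, 0.038, 0.0]
ft_force: [-2.9, -0.2, 1.3]
grip_width: 0.0426
grip_force: 0.0
t 9.6167 pos [0.5053 0.0216 0.0297] tooly -1.494 F [-2.9 -0.2  1.3] w 0.043 j [-0.73  0.3   0.68  2.05 -0.24  0.87 -1.4 ]
shift cm [12.69 -0.03  0.28] rz -0.001 lane [-0.0869  0.0018] tilt [ 0.001 -0.   ]
[ 0.5646  0.0296 -0.022 ] 3.8538150787353516 [-0.0271  0.0052] -0.09996983643823526
[ 0.5748  0.0211 -0.2317] 0.2958333194255829 [-0.0176 -0.004 ] -0.30974497743110585
```

View pics/crop4.png

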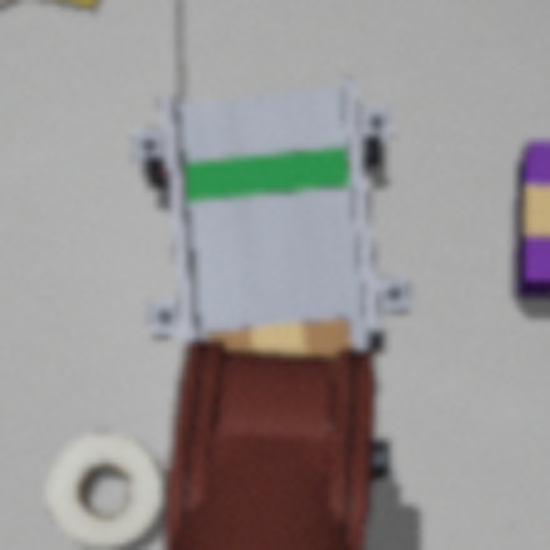

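The front edge of the carton (crop 205–350, 325) is entering centrally between the rails, while the arm hides the rest. I'll measure the visible front strip.

```bash
cat > front.py <<'E'
from fit import *
def front(p):
    x0,x1,y0,y1=195,305,115,190
    m=np.zeros(p["frame"].shape[:2],bool); m[y0:y1,x0:x1]=cmask(p,"carton")[y0:y1,x0:x1]
    m&=p["frame"].max(2)>110
    pts=[w2lane(onz(p,[c,r],.08)) for r,c in np.argwhere(m)]
    pts=np.array(pts); fx=[]
    for b in np.arange(-.035,.04,.01):
        s=pts[np.abs(pts[:,1]-b)<.005]; 
        if len(s): fx.append((b,s[:,0].max()))
    fx=np.array(fx); k=np.polyfit(fx[:,0],fx[:,1],1)
    top=pts[pts[:,0]>k[1]-.02]
    print("front x",k[1].round(4)+.001,"tilt",-k[0].round(3),"y range",top[:,1].min().round(4),top[:,1].max().round(4), len(pts))
E
python3 -c "
from front import *
front(capture('top'))"
```

```text
front x 0.013399999999999999 tilt 0.004 y range -0.1953 0.048 185
```

Front edge at lane x 0.013, tilt 0.004 rad, left side at +0.049. That is straight and centred, so I'll carry on.

```bash
sed -i 's/    pts=np.array(pts); fx=/    pts=np.array(pts); pts=pts[np.abs(pts[:,1])<.075]; fx=/' front.py
python3 -m handwheel '[[0,[0.7,0,0],[0,0,0]],[0,[0.9,0,0],[0,0,0]],[0,[0.9,0,0],[0,0,0]],[0,[0.9,0,0],[0,0,0]],[0,[0.9,0,0],[0,0,0]],[0,[0.9,0,0],[0,0,0]],[0,[0.9,0,0],[0,0,0]],[0,[0.5,0,0],[0,0,0]]]'
python3 -c "
from front import *
go([*lane2w([.04,.002]),.027],.078-np.pi/2)
front(capture('top'))"
```

```text
time: 10.43
eef_pos: [0.5707, 0.0266, 0.0296]
tool_rot: [0.0, 0.999, 0.038, 0.0]
ft_force: [-3.5, -0.1, 0.0]
grip_width: 0.0428
grip_force: 0.0
t 10.4333 pos [0.5707 0.0266 0.0296] tooly -1.494 F [-3.5 -0.1  0. ] w 0.043 j [-0.66  0.43  0.65  1.89 -0.32  0.92 -1.35]
shift cm [ 6.12 -0.03  0.26] rz -0.001 lane [-0.0212  0.0018] tilt [ 0.001 -0.   ]
front x 0.0392 tilt 1.092 y range -0.0357 -0.0323 2front.py:11: RankWarning: Polyfit may be poorly conditioned
  fx=np.array(fx); k=np.polyfit(fx[:,0],fx[:,1],1)
```

```bash
python3 - <<'E'
from h import *
p=capture("side"); cv2.imwrite("pics/side3.png",cv2.resize(p["frame"][150:240,195:345,::-1],None,fx=5,fy=5,interpolation=cv2.INTER_CUBIC))
E
```

```text
(no output)
```

View pics/side3.png

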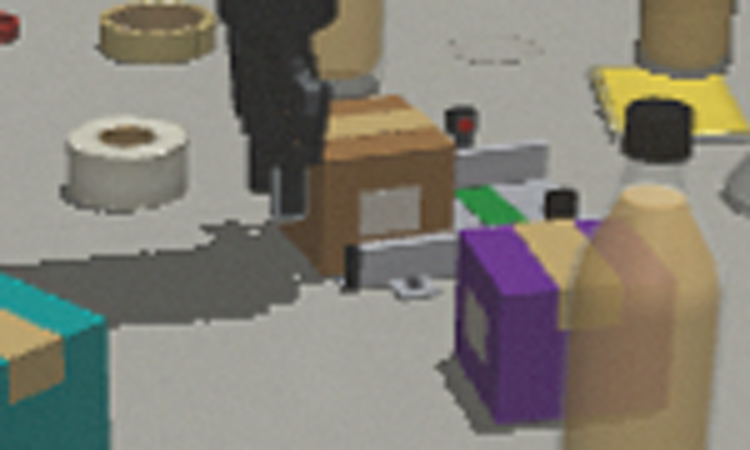

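The carton stands upright and straight between the rails, right nose at crop (350,268), with its front short of the green band at (490,205). Finishing the push gently.

```bash
python3 -m handwheel '[[0,[0.7,0,0],[0,0,0]],[0,[0.9,0,0],[0,0,0]],[0,[0.9,0,0],[0,0,0]],[0,[0.9,0,0],[0,0,0]],[0,[0.9,0,0],[0,0,0]],[0,[0.8,0,0],[0,0,0]],[0,[0.5,0,0],[0,0,0]],[0,[0.2,0,0],[0,0,0]]]'
python3 -c "
from h import *
go([*lane2w([.04,.002]),.027],.078-np.pi/2)"
```

```text
time: 11.2
eef_pos: [0.628, 0.031, 0.0295]
tool_rot: [0.0, 0.999, 0.038, 0.0]
ft_force: [-4.4, 0.0, 1.6]
grip_width: 0.0427
grip_force: 0.0
t 11.2 pos [0.628  0.031  0.0295] tooly -1.494 F [-4.4  0.   1.6] w 0.043 j [-0.6   0.53  0.63  1.75 -0.37  0.98 -1.33]
shift cm [ 0.38 -0.03  0.25] rz -0.001 lane [0.0362 0.0017] tilt [ 0. -0.]
```

Let it settle, then back straight out along the lane and rise after clearing the mouth.

```bash
python3 -m handwheel '[[0,[0.3,0,0],[0,0,0]],[0,[0,0,0],[0,0,0]],[0,[0,0,0],[0,0,0]],[0,[-1,0,0],[0,0,0]],[0,[-2.5,0,0],[0,0,0]],[0,[-3.5,0,0],[0,0,0]],[0,[-3.5,0,0],[0,0,0]],[0,[-3.5,0,-1],[0,0,0]]]'
python3 -m handwheel '[[0,[-2,0,-3],[0,0,0]],[0,[0,0,-4],[0,0,0]],[0,[0,0,-4],[0,0,0]],[0,[0,0,-4],[0,0,0]],[0,[0,-4,-1],[0,0,0]],[0,[0,-4,0],[0,0,0]],[0,[0,-4,0],[0,0,0]],[0,[0,-4,0],[0,0,0]]]'
python3 -m handwheel '[[0,[0,-4,0],[0,0,0]],[0,[0,-4,0],[0,0,0]],[0,[0,-4,0],[0,0,0]],[0,[0,-4,0],[0,0,0]],[0,[0,0,0],[0,0,0]],[0,[0,0,0],[0,0,0]],[0,[0,0,0],[0,0,0]],[0,[0,0,0],[0,0,0]]]'
python3 - <<'E'
from front import *
go([*lane2w([.04,.002]),.027],.078-np.pi/2)
p=capture("top"); q,e=fit(p,"carton",[*lane2w([.097,.002]),.08]); print(q.round(4),e,w2lane(q).round(4),q[2]-A)
cv2.imwrite("pics/fin.png",cv2.resize(p["frame"][105:225,195:325,::-1],None,fx=5,fy=5,interpolation=cv2.INTER_CUBIC))
E
```

```text
time: 11.87
eef_pos: [0.4882, 0.0203, 0.0383]
tool_rot: [0.0, 0.999, 0.039, -0.001]
ft_force: [-0.6, 0.7, 1.1]
grip_width: 0.043
grip_force: 0.0
time: 12.53
eef_pos: [0.4582, 0.1805, 0.2007]
tool_rot: [-0.001, 0.999, 0.038, 0.001]
ft_force: [1.8, -0.5, 0.5]
grip_width: 0.0424
grip_force: 0.0
time: 13.2
eef_pos: [0.4466, 0.3367, 0.1998]
tool_rot: [-0.0, 0.999, 0.037, 0.0]
ft_force: [0.9, -0.4, 0.4]
grip_width: 0.0428
grip_force: 0.0
t 13.2 pos [0.4466 0.3367 0.1998] tooly -1.496 F [ 0.9 -0.4  0.4] w 0.043 j [-1.15  0.17  0.47  1.75 -0.08  1.23 -2.15]
shift cm [16.17 31.82 17.29] rz -0.003 lane [-0.1208  0.3206] tilt [0. 0.]
[0.6868 0.0368 0.0896] 0.10265790671110153 [0.0953 0.0029] 0.011580131556597886
```

View pics/fin.png

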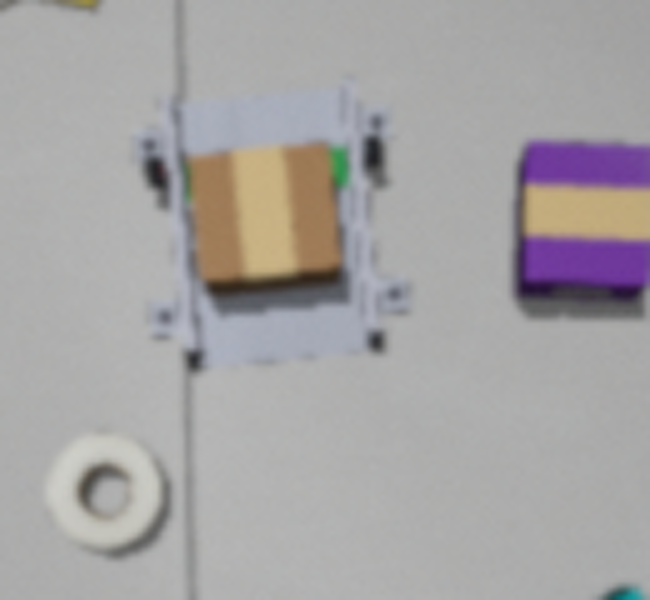

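The carton (crop 265,215) stands straight between the rails, with its centre at lane x 0.0953. That puts the leading edge at 0.140, mid-band, and nothing else has moved. Handing in.

```bash
python3 -c "
from plant import sign_off; print(sign_off())"
```

```text
the job is handed in; nothing more can be done
None
```

The job is handed in: the carton stands still and straight in the lane, leading edge on the middle of the green band (about 140 mm down, 3 mm off-centre), with no sign of rail contact and nothing else seen to move.

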